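Swap the plug-in relay

ROBOT

A 7-joint arm with a two-finger parallel gripper is mounted at the origin on a cart in front of the work surface, level with it; the furniture and walls round the work are solid. World frame = base frame: x ahead of the robot, y to its left, z up, the work surface at z = 0. Lengths are in mm, angles in rad, forces in N, time in s.
With the tool pointing down it reaches from about 400 to 850 mm from the base axis. Payload 10.4 kg.
Tool frame: the origin (TCP) lies between the finger pads; the fingertips stand 25 mm ahead of it and the grasp point (between the pads) lies 6 mm ahead of it; x points along the fingers, z is the direction in which the jaws open and shut, and the axes are right-handed (so a half turn about x gives the same grasp; the last joint's range is limited). The gripper opens to 87 mm and grips with 3 to 60 N. Pads are 19 mm wide; open, the fingers measure 117 mm over their backs; the gripper's body (75 mm by 190 mm) begins 51 mm behind the grasp point.
Start: joints at [-1.162, 0.332, -0.065, 1.46, 0.022, 1.35, -0.088], TCP at [261.556, 567.66, 247.576] pointing down, gripper open.
Joint ranges: [-2.6, 2.6], [-0.5, 2.12], [-1.47, 1.34], [0.16, 2.42], [-1.27, 4.41], [0.06, 2.06], [-2.6, 2.6]. Speed limits (rad/s): [2.22, 2.22, 2.79, 2.79, 3.14, 3.14, 3.14].

INTERFACE

Orientations are given as [roll, pitch, yaw] about the fixed x, y, z axes, in that order (R = Rz(yaw) Ry(pitch) Rx(roll)).
In Python, from cell import manip gives the robot as it stands. Calls block until the motion is done:
- manip.goto(position, orientation): joint-space move of the TCP to a pose.
- manip.move_linear(position, attitude=None, rate=150): straight line of the TCP; attitude=None keeps the orientation; rate is the mean speed in mm/s.
- manip.move_joints(angles): joint-space move.
- manip.command_gripper(opening, squeeze=None): finger opening in mm; squeeze is the grip in N (None keeps the last); returns when the fingers have stopped.
- manip.wait(seconds).
- manip.inverse_kinematics(position, orientation): joint angles nearest the present ones, or None.
- manip.get_image(name): name is "scene" or "side" or "wrist"; returns the picture (400x640x3 uint8, red, green, blue); there is no depth.
- manip.camera_model(name): a dict with "K" (3x3 intrinsics, pixels), "rvec" (rotation vector, rad) and "tvec" (3), from world to camera coordinates, as OpenCV has them; the wrist camera has in their place "mount" (4x4, takes a point from camera to tool coordinates, whose origin is the TCP and whose axes are the tool frame's). Camera axes: x right, y down, z forward; pixel columns grow to the right and rows downward; lengths in mm; the calibration is good to about 2 mm. A picture is of the moment at which its call begins: read the wrist's pose just before it. camera_model takes no time and is no camera call.
A pose or a line that the arm cannot do raises manip.PlanningError and nothing moves.
- manip.finish_job(): hands the job in, once; it reports no verdict.
Readings, each from a call of its own:
- manip.get_t(): time.
- manip.get_joint_positions(): joint angles.
- manip.get_qvel(): joint speeds.
- manip.get_tau(): joint torques, N m.
- manip.get_eef_pos(): TCP position.
- manip.get_tcp_rot(): TCP orientation.
- manip.get_force(): force on the tool from outside, world axes, zero at the start.
- manip.get_moment(): the same for the moment, N m.
- manip.get_opening(): finger opening in mm.
Only numpy, scipy, OpenCV 4.12 (cv2) and the standard library are available. Lean on these libraries where they do the work, as an engineer would, in place of code of your own. Each camera call takes 0.05 s, during which the arm holds its last target. There are 200 camera calls.

TASK

Pull the old relay out of its socket and put it in the small blue bin, then plug the spare relay that stands on the bench into the socket, the right way round and fully home. Leave the bin and the other things on the bench where they are.

Things in the scene. Friction and masses are not known exactly. Their poses are not given: they have to be found in the camera images.
- relay_old: Used relay, plugged in the socket at the start. Upright grey case 38 (x) x 42 (y) x 54 mm on two black plug blocks 18 mm long, pointing down; 72 mm high in all, about 60 to 130 g. Origin: centre of the underside, level with the plug blocks' ends; z up, case from z = 18 to 72 mm. White plate on top with a small black tab at its +x edge (key side).
- relay_spare: Spare relay, same shape, size and axes as the old one; stands alone, upright on its plug blocks on the bench, its +x turned less than 50 degrees from the socket's +x.
- spare_plug (a point): Centre of the spare's wide plug block, at its lower end: 14 (x) x 34 (y) mm, at x = -8 mm of the relay. The small key block, 10 x 14 mm, is at x = +10 mm of the relay. The ends of both taper by 2.5 mm a side over the last 5 mm. The old relay is the same.
- socket: Black relay socket fixed to the bench on a short steel rail: block 56 (x) x 62 (y) x 30 mm high, a 20 mm high deck with three screws at either y end (to y = +-49 mm), the 6 mm high rail reaching to y = +-68 mm. Origin: centre of the underside, z up. A relay fully home has its case resting on the block's top, its origin straight above this one at z = 12 mm.
- socket_mouth (a point): Centre of the socket's top, 30 mm above its origin. Two rectangular holes 20 mm deep match the plug blocks with 1.2 mm play a side: the wide one centred at x = -8 mm, the small key one at x = +10 mm. A relay goes straight down, only with its +x along the socket's +x; nothing but the loose fit holds it and it pulls out straight up.
- bin_small: Small empty open-topped blue bin, loose on the bench, 94 (x) x 75 (y) x 48 mm high over the rim flange; inside about 74 x 56 mm, floor at z = 2 mm. Origin: centre of the underside, z up, x along the longer side.
- side_cutter: Bystander: red-handled pliers, 125 mm long, lying flat behind the boom; origin at the underside's centre.
- tape_roll: Bystander: roll of orange tape, 66 mm across, 13 mm high, lying flat under the boom; origin at the underside's centre.
- flux_tin: Bystander: small round grey tin, 34 mm across, 22 mm high, in front of the boom's end; origin at the underside's centre.
- marker: Bystander: black and white marker pen, 132 mm long, 13 mm thick, lying along the bench's front edge; origin at the underside's centre.
- old_middle (a point): Middle of the old relay: on its axis, 36 mm above its origin.
- boom_end (a point): Lowest right corner of the fixed microscope boom, an obstacle over the bench: its end block fills x from 0.53 to 0.58, y from -0.14 to 0.04, z from 0.12 to 0.31 m in the world; from there two tubes run along +y at x = 0.55, z = 0.20 and 0.27, to the microscope's post at y = 0.37. Everything to handle lies in front of it or to its right.

How it is judged:
By the outcome, as a careful person would: the job done as asked, in the order asked, and still so for the second after the job is handed in, with the robot touching nothing.
It also fails if it takes over 70 s, if anything falls off the work surface, if the arm or the gripper's body presses on something with over 40 N, if the wrist force passes 120 N, or if a joint passes its speed limit or range.

## Working session

There is one attempt and no reset: what is moved stays moved. The work goes in short steps, each a Python script; the robot and the scene stay as the last script left them, time stands still between calls to the robot, and variables do not carry over. Pictures are saved under pics/ and viewed, about 8 in all and at most 12, crops included, and the job is handed in when it is done.

```bash
mkdir -p pics; ls; python3 - <<'E'
from cell import manip
import cv2
for n in("scene","side"):
    cv2.imwrite(f"pics/{n}0.png",manip.get_image(n)[:,:,::-1]); print(n,manip.camera_model(n))
print(manip.camera_model("wrist"),manip.get_eef_pos(),manip.get_tcp_rot(),manip.get_t())
E
```

```text
pics
scene {'K': array([[449.68184061,   0.        , 311.16306124],
       [  0.        , 449.68184061, 198.54971083],
       [  0.        ,   0.        ,   1.        ]]), 'rvec': array([ 1.21507038, -2.06211909,  1.09194785]), 'tvec': array([203.59161153, 332.80853669, 751.53520078])}
side {'K': array([[374.66613858,   0.        , 319.9928076 ],
       [  0.        , 374.66613858, 207.32477147],
       [  0.        ,   0.        ,   1.        ]]), 'rvec': array([ 0.67374068, -2.2819519 ,  1.53353715]), 'tvec': array([394.71554525, 188.83447655, 728.78772423])}
{'K': array([[326.13129032,   0.        , 316.98763859],
       [  0.        , 326.13129032, 198.88126965],
       [  0.        ,   0.        ,   1.        ]]), 'mount': array([[ 1.84509208e-04, -2.86346422e-01,  9.58126136e-01,
        -1.37422204e+02],
       [-1.54602680e-03, -9.58125089e-01, -2.86345812e-01,
         7.80904501e+01],
       [ 9.99998788e-01, -1.42845525e-03, -6.19482145e-04,
        -5.35044102e-01],
       [ 0.00000000e+00,  0.00000000e+00,  0.00000000e+00,
         1.00000000e+00]])} [261.4194582  567.35183373 246.84858227] [-3.10618621  1.56952602 -1.967149  ] 0.1
```

View pics/scene0.png

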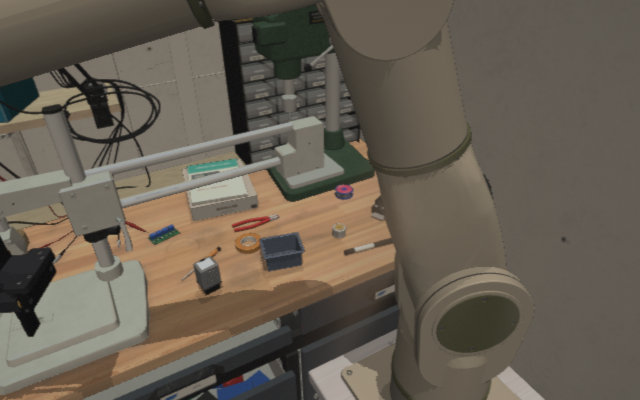

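View pics/side0.png

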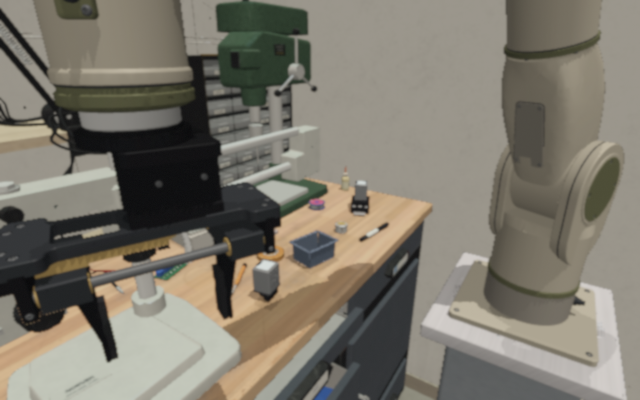

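The scene picture shows the spare at about (207,275), the bin at (282,250) and the socket half hidden by the arm near (378,210). In the side view the spare is at (265,278), the bin at (314,250) and the socket with the old relay at (360,200).

```bash
cat > h.py <<'E'
from cell import manip
import numpy as np, cv2, warnings
from scipy.spatial.transform import Rotation as Ro
warnings.filterwarnings("ignore")
D=np.array([0,0,-1.])
def ori(a):
    "tool down, jaws opening along world angle a (deg)"
    j=np.array([np.cos(np.radians(a)),np.sin(np.radians(a)),0])
    return Ro.from_matrix(np.c_[D,np.cross(j,D),j]).as_euler('xyz')
def cam(n,pose=None):
    "K, R, t world->camera"
    m=manip.camera_model(n); K=m["K"]
    if n!="wrist": return K,cv2.Rodrigues(m["rvec"])[0],m["tvec"]
    T=np.eye(4);T[:3,:3]=Ro.from_euler('xyz',pose[1]).as_matrix();T[:3,3]=pose[0]
    W=np.linalg.inv(T@m["mount"]); return K,W[:3,:3],W[:3,3]
def hit(c,uv,z):
    K,R,t=c; o=-R.T@t; d=R.T@np.linalg.inv(K)@[*uv,1]
    return o+d*(z-o[2])/d[2]
def proj(c,P):
    K,R,t=c; q=(R@np.atleast_2d(P).T).T+t; q=q@K.T; return q[:,:2]/q[:,2:]
def pose(): return np.array(manip.get_eef_pos()),np.array(manip.get_tcp_rot())
def snap(f):
    p=pose(); im=manip.get_image("wrist"); cv2.imwrite(f"pics/{f}.png",im[:,:,::-1])
    np.save(f"pics/{f}.npy",np.array(p)); return p
def load(f): return cam("wrist",np.load(f"pics/{f}.npy"))
E
python3 - <<'E'
from h import *
s,d=cam("scene"),cam("side")
for n,a,b,z in (("spare",(207,275),(265,278),36),("bin",(282,241),(314,242),48),("sock",None,(360,203),30),("old top",None,(361,186),84),("flux",(339,231),(341,229),11)):
    print(n,a and hit(s,a,z).round(),hit(d,b,z).round())
for a in (0,45,90,135,180):
  for x,y in((500,-150),(480,250),(460,80)):
    q=manip.inverse_kinematics([x,y,250],ori(a)); print(a,x,y,None if q is None else np.round(q,2))
E
```

```text
spare [438. 248.  36.] [442. 244.  36.]
bin [449.  65.  48.] [433.  82.  48.]
sock None [ 476. -236.   30.]
old top None [ 477. -238.   84.]
flux [457. -93.  11.] [453. -80.  11.]
0 500 -150 [-0.6   0.11  0.88  1.77 -0.09  1.3   0.3 ]
0 480 250 [-0.82  0.14  0.29  1.7  -0.04  1.31 -0.53]
0 460 80 [-0.69 -0.04  0.41  1.88  0.02  1.3  -0.28]
45 500 -150 [-0.62  0.12  0.89  1.77 -0.09  1.3   1.08]
45 480 250 [-0.74  0.14  0.19  1.69 -0.03  1.31  0.24]
45 460 80 [-0.65 -0.04  0.38  1.87  0.01  1.3   0.5 ]
90 500 -150 [-0.58  0.11  0.86  1.77 -0.09  1.3   1.86]
90 480 250 [-0.67  0.14  0.12  1.69 -0.02  1.31  1.02]
90 460 80 [-0.61 -0.04  0.34  1.87  0.01  1.3   1.29]
135 500 -150 [ 1.26  0.31 -1.24  1.68  0.3   1.36  2.33]
135 480 250 [-0.63  0.14  0.07  1.69 -0.01  1.31  1.8 ]
135 460 80 [-0.6  -0.04  0.33  1.87  0.01  1.3   2.08]
180 500 -150 None
180 480 250 [-0.57  0.15  0.    1.68 -0.    1.31  2.58]
180 460 80 None
```

```bash
python3 - <<'E'
from h import *
p=pose()[0]; manip.move_linear([p[0],p[1],330],rate=200)
manip.goto([420,160,290],ori(90)); snap("w1"); print(pose(),manip.get_t())
manip.goto([440,-225,290],ori(90)); snap("w2"); print(pose(),manip.get_t())
E
```

```text
(array([419.89104104, 161.02410674, 289.96974287]), array([ 2.92992814,  1.57071311, -1.78109929])) 2.325
(array([ 440.64076948, -223.58309774,  289.89740492]), array([0.84362273, 1.57055548, 2.41674018])) 3.8083
```

View pics/w1.png

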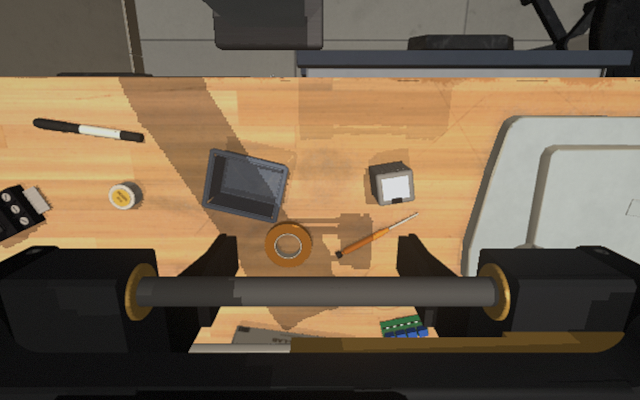

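View pics/w2.png

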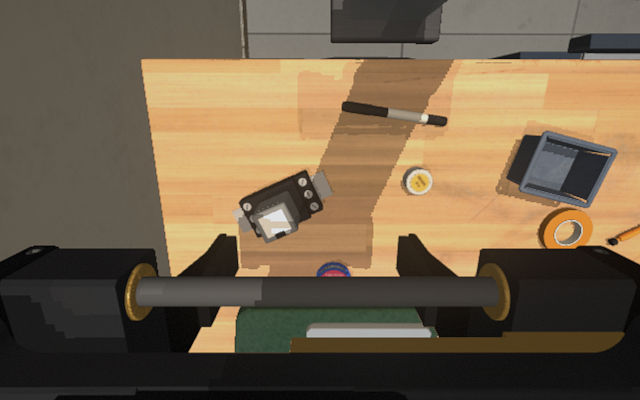

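w1 shows the bin at about (246,185), the spare's plate at (396,185) with its tab on the lower edge (+x), and the tape just past the bin. w2 shows the socket at about (280,207), turned roughly 25°, and the old relay's plate at (276,222). I'll enlarge both for the corners.

```bash
python3 - <<'E'
import cv2,numpy as np
a=cv2.imread("pics/w1.png");b=cv2.imread("pics/w2.png")
A=cv2.resize(a[150:220,356:426],(420,420),interpolation=3)
B=cv2.resize(b[160:250,225:338],(int(113*420/90),420)[0:2],interpolation=3)
C=np.hstack([A,B])[:, :800]; print(C.shape); cv2.imwrite("pics/c1.png",C)
E
```

```text
(420, 800, 3)
```

View pics/c1.png

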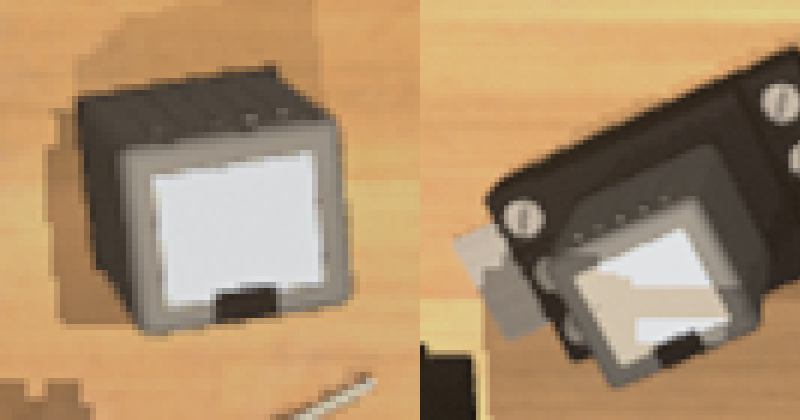

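```bash
python3 - <<'E'
from h import *
def rep(n,c,px,z):
    P=np.array([hit(c,p,z) for p in px])[:,:2]
    e=np.diff(np.r_[P,P[:1]],axis=0)
    print(n,P.mean(0).round(1),"sides",np.linalg.norm(e,axis=1).round(1),"ang",np.degrees(np.arctan2(e[:,1],e[:,0])).round(1))
f=lambda pts,s,o,dx=0:[((x-dx)/s-.5+.5/s+o[0],y/s-.5+.5/s+o[1]) for x,y in pts]
c1,c2=load("w1"),load("w2")
rep("spare top",c1,f([(120,145),(335,118),(350,303),(145,332)],6,(356,150)),72)
rep("spare plate",c1,f([(152,175),(312,152),(325,282),(165,305)],6,(356,150)),72)
s=420/90
rep("old top",c2,f([(548,275),(700,195),(757,318),(613,387)],s,(225,160),420),84)
rep("old plate",c2,f([(578,275),(688,228),(728,318),(625,363)],s,(225,160),420),84)
rep("bin",c1,[(211,150),(290,166),(276,222),(204,206)],48)
rep("bin2",c2,[(548,131),(616,153),(589,207),(521,187)],48)
# tab directions
print(hit(c1,f([(245,303)],6,(356,150))[0],72), hit(c2,f([(680,349)],s,(225,160),420)[0],84))
E
```

```text
spare top [434.  247.9] sides [39.7 36.1 39.  37. ] ang [  97.3    9.2  -81.5 -169.7]
spare plate [434.7 248.2] sides [29.8 25.5 30.3 25.6] ang [  98.4   10.   -81.4 -171.3]
old top [ 492.8 -271.9] sides [42.1 33.7 40.  32.5] ang [ 118.5   22.5  -63.  -153.9]
old plate [ 493.3 -271.8] sides [29.2 24.6 28.  25. ] ang [ 114.    21.4  -65.1 -155.7]
bin [439.6  74. ] sides [93.3 72.9 89.7 70. ] ang [  78.3  -15.2 -103.5  167.7]
bin2 [440.1  73. ] sides [88.  68.  91.3 68.8] ang [  73.4  -13.3 -106.   164. ]
[449.1380002  250.41119139  72.        ] [ 506.88280491 -266.11912847   84.        ]
```

```bash
cat >> h.py <<'E'
def box(im,c,xy,yaw,z,lx,ly,col=(0,0,255)):
    r=np.radians(yaw);R=np.array([[np.cos(r),-np.sin(r)],[np.sin(r),np.cos(r)]])
    P=(R@(np.array([[-1,-1],[1,-1],[1,1],[-1,1]])*[lx/2,ly/2]).T).T+xy
    uv=proj(c,np.c_[P,[z]*4]); cv2.polylines(im,[(uv*16).round().astype(int)],True,col,1,cv2.LINE_AA,4); return uv
E
python3 - <<'E'
from h import *
for xy,z,a in (([493,-272],200,114),([493,-272],78,114),([434.5,248],66,99),([440,74],68,76)):
    q=manip.inverse_kinematics([*xy,z],ori(a)); print(xy,z,a,None if q is None else np.round(q,2))
# look: camera axis towards relay, TCP 60 mm back along tool +y so relay is clear of bar
y=np.cross([np.cos(np.radians(114)),np.sin(np.radians(114)),0],D)
p=np.array([493,-272,190])+35*y
manip.goto(p,ori(114)); snap("w3"); print(pose(),manip.get_force())
im=cv2.imread("pics/w3.png");c=load("w3")
box(im,c,[493,-272],24,84,38,42); box(im,c,[493,-272],24,30,56,62,(0,255,0))
print(box(im,c,[493,-272],24,20,56,98,(0,255,0)))
cv2.imwrite("pics/w3o.png",im[60:360,120:520].repeat(2,0).repeat(2,1))
E
```

```text
[493, -272] 200 114 [ 0.13  0.23  0.34  1.71 -0.08  1.22  2.48]
[493, -272] 78 114 [ 0.14  0.36  0.34  1.83 -0.14  0.97  2.53]
[434.5, 248] 66 99 [-0.95  0.26  0.38  2.   -0.12  0.91  1.22]
[440, 74] 68 76 [-0.78  0.14  0.55  2.13 -0.1   0.89  1.15]
(array([ 461.84732725, -285.56518779,  191.2418879 ]), array([-2.22626947,  1.56932879, -0.23755346])) [0.44091688 0.04850868 1.02227319]
[[267.75283845 192.50284362]
 [270.29819763 244.9618705 ]
 [365.56638332 244.65006094]
 [367.80011972 192.15915674]]
```

View pics/w3o.png

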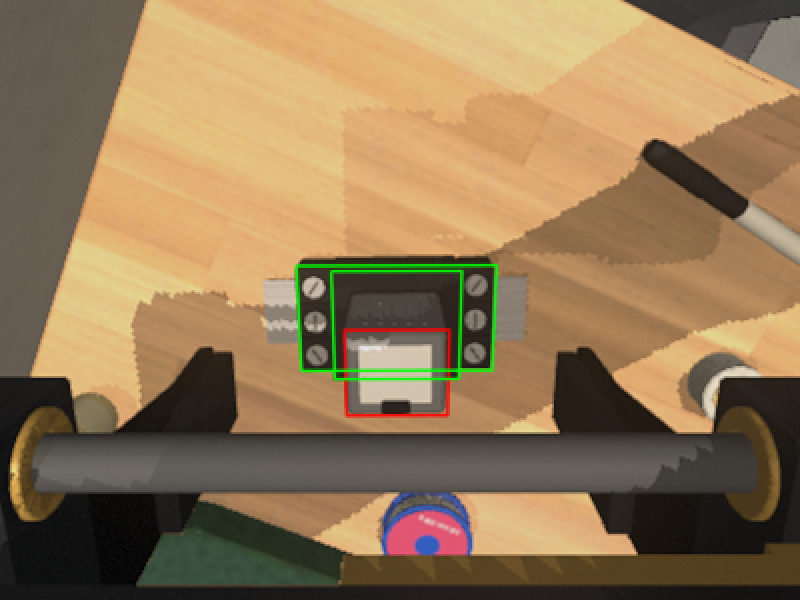

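The overlay agrees with the picture: case, deck and yaw of 24° match to about 1 mm, with the relay's tab towards +x at crop (396,407). Next I'll grip and pull it.

```bash
python3 - <<'E'
from h import *
manip.command_gripper(62,25)
y=np.cross([np.cos(np.radians(114)),np.sin(np.radians(114)),0],D)
manip.goto([493,-272,150],ori(114))
manip.move_linear([493,-272,78],rate=80); print(pose()[0],manip.get_force())
manip.command_gripper(0,25); print("op",manip.get_opening(),pose(),manip.get_force())
manip.wait(.2);print(manip.get_force()); snap("h_old_in")
manip.move_linear([493,-272,130],rate=60); print(manip.get_force(),manip.get_opening())
manip.move_linear([493,-272,220],rate=120)
snap("h_old"); print(pose(),manip.get_force(),manip.get_t())
E
```

```text
[ 493.33131424 -272.21542362   78.47864056] [ 0.44120593 -0.25868574  0.46201125]
op 41.82250609944388 (array([ 493.11037631, -272.00309445,   78.20032335]), array([-2.05355747,  1.57052643, -0.06387618])) [-0.50269955  0.69154773  1.99234658]
[-0.96060257  1.11848205  3.42440903]
[ 0.58311861 -0.23071464 -1.36955966] 41.50112063165958
(array([ 492.58986991, -271.76161996,  219.02184033]), array([0.84393936, 1.56923931, 2.83366501])) [ 0.75988369 -0.10363041 -0.4421151 ] 9.325
```

```bash
python3 - <<'E'
from h import *
manip.move_linear([440,-240,220],ori(100),rate=200)
manip.move_linear([440,74,220],ori(76),rate=250)
print(manip.get_opening(),manip.get_force())
manip.move_linear([440,74,75],rate=120); print(manip.get_force(),pose()[0])
manip.command_gripper(54); manip.wait(.2)
manip.move_linear([440,74,200],rate=150)
manip.move_linear([415,150,230],ori(99),rate=200)
snap("w4"); print(pose(),manip.get_t())
im=cv2.imread("pics/w4.png");c=load("w4")
box(im,c,[434.5,248],9,72,38,42); box(im,c,[440,74],76,48,94,75,(0,255,0))
cv2.imwrite("pics/w4o.png",im)
E
```

```text
42.00851076608438 [ 0.1104591  -0.60513453 -0.96558231]
[-0.39804442 -0.23644656 -0.85221024] [440.45424062  74.07248377  75.59618483]
(array([415.02230911, 148.70311273, 229.11252711]), array([ 2.11579087,  1.56925032, -2.44304139])) 14.9167
```

View pics/w4o.png

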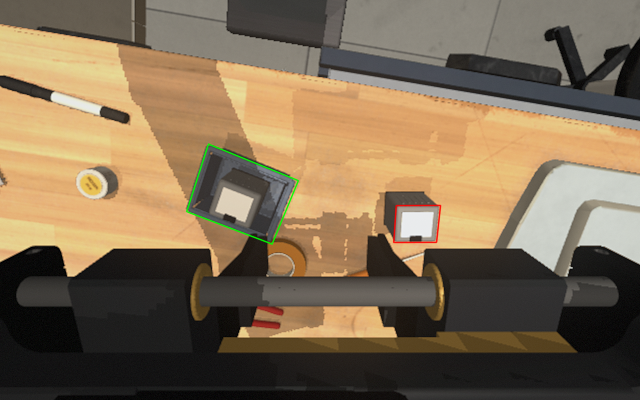

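The old relay stands in the bin at (235,200), the bin hasn't moved, and the spare matches its overlay at (417,223). I'll look at the spare from the same relative pose as w3, so the calibration error cancels.

```bash
python3 - <<'E'
from h import *
manip.command_gripper(62)
y=np.cross([np.cos(np.radians(99)),np.sin(np.radians(99)),0],D)
manip.goto(np.array([434.5,248,178])+35*y,ori(99)); snap("w5"); print(pose())
ims=[]
for f,b in(("w3",([493,-272],24,84)),("w5",([434.5,248],9,72))):
    im=cv2.imread(f"pics/{f}.png");c=load(f); uv=box(im.copy(),c,*b,38,42); print(f,uv.round(1).tolist())
    im=im[195:275,280:360]; im=cv2.resize(im,(400,400),interpolation=cv2.INTER_CUBIC)
    cv2.polylines(im,[(((uv-[280,195])*5+2)*16).astype(int)],True,(0,0,255),1,cv2.LINE_AA,4); ims.append(im)
cv2.imwrite("pics/cmp.png",np.hstack(ims))
E
```

```text
(array([400.19314188, 242.18459778, 178.06088988]), array([-2.95014667,  1.57045285, -1.22257597]))
w3 [[291.7, 224.4], [292.9, 267.1], [343.3, 266.9], [344.2, 224.2]]
w5 [[291.4, 225.8], [292.4, 268.6], [343.0, 268.6], [344.1, 225.8]]
```

View pics/cmp.png

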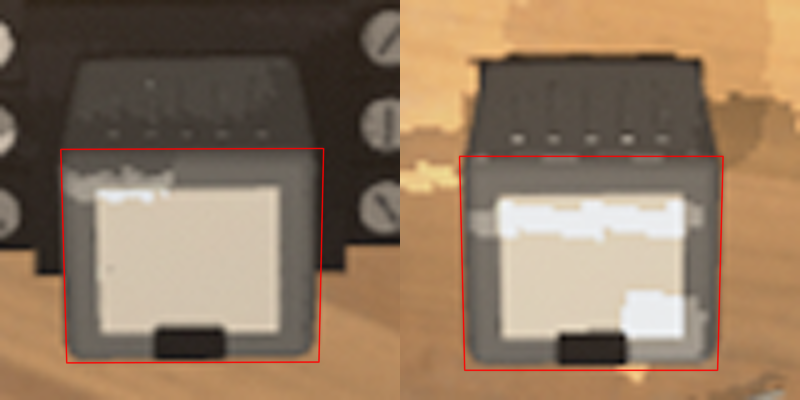

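Both relays sit alike in their frames, within about 0.5 mm, so the in-hand offset should match. Now to grip the spare and carry it above the socket.

```bash
python3 - <<'E'
from h import *
manip.goto([434.5,248,140],ori(99))
manip.move_linear([434.5,248,66],rate=80); manip.wait(.2)
print(pose()[0],manip.get_force())
manip.command_gripper(0,30); print("op",manip.get_opening(),pose()[0],manip.get_force())
manip.move_linear([434.5,248,220],rate=150)
manip.move_linear([435,74,225],ori(99),rate=250)
manip.move_linear([435,-240,225],ori(105),rate=250)
manip.move_linear([493,-272,220],ori(114),rate=150); manip.wait(.2)
snap("h_new"); print(pose(),manip.get_force(),manip.get_opening(),manip.get_t())
a,b=[cv2.imread(f"pics/{f}.png")[190:290,250:384] for f in("h_old","h_new")]
cv2.imwrite("pics/hcmp.png",np.hstack([cv2.resize(i,(400,300),interpolation=cv2.INTER_CUBIC) for i in(a,b)]))
E
```

```text
[434.7349807  248.13535109  66.40192902] [-0.54177506 -0.69708522  0.86162903]
op 42.030386597920774 [434.52699071 248.03721761  66.02317335] [-0.11390945 -0.45945448 -0.32265477]
(array([ 492.65376465, -271.68116562,  220.31941979]), array([-1.43107215,  1.57011708,  0.55829619])) [ 0.62558399  0.74095598 -0.98667137] 42.18791199203645 22.3417
```

View pics/hcmp.png

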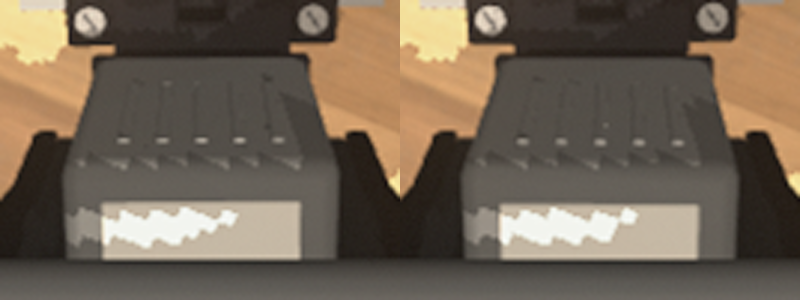

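The spare sits in the hand exactly as the old one did, within about 0.5 mm. The plate corner is at (500,205) against (102,201), 400 px apart by layout. I'll insert it, watching the force.

```bash
python3 - <<'E'
from h import *
o=ori(114)
manip.move_linear([493,-272,99],o,rate=120); manip.wait(.3)
f0=np.array(manip.get_force()); print(pose()[0],f0)
for z in (95,92,89,86,83,80,78,77):
    manip.move_linear([493,-272,z],o,rate=25)
    f=np.array(manip.get_force())-f0; print(z,pose()[0].round(2),f.round(1),manip.get_moment())
    if f[2]>(15 if z>80 else 25) or np.hypot(*f[:2])>12: print("stop");break
print(manip.get_t(),manip.get_opening())
E
```

```text
[ 493.16354025 -272.05283466   99.32183508] [-0.28375226 -0.08439369 -0.24852188]
95 [ 492.81 -271.93   94.7 ] [-0.6  1.  -0.6] [ 0.06812418  0.04669243 -0.01995272]
92 [ 492.89 -271.95   91.78] [-0.2 -0.9 -0.9] [0.09032663 0.06317008 0.00506122]
89 [ 492.89 -271.93   88.81] [ 0.2  1.  -0.4] [0.08187838 0.01873337 0.01727369]
86 [ 492.9  -271.93   85.79] [-0.1  0.4 -1. ] [ 0.03241566  0.02265239 -0.01655755]
83 [ 492.86 -271.97   82.79] [ 0.4 -0.2 -0.4] [ 0.0477083  -0.01032932 -0.00483294]
80 [ 492.86 -271.94   79.78] [-0.1 -0.3 -1. ] [0.04857559 0.05659104 0.01002922]
78 [ 493.21 -272.09   78.15] [ 0.8 -0.4  1.3] [ 0.12159774 -0.02484087  0.04606674]
77 [ 493.2  -271.85   77.75] [-2.5  3.1  9.5] [ 0.63800929  0.73546827 -0.00179747]
25.9417 41.80911048880893
```

It slid in freely and took up force at z=78, the height at which the old one was seated. I'll release, back off and check.

```bash
python3 - <<'E'
from h import *
o=ori(114)
manip.command_gripper(62); manip.wait(.2)
manip.move_linear([493,-272,150],o,rate=120)
y=np.cross([np.cos(np.radians(114)),np.sin(np.radians(114)),0],D)
manip.move_linear(np.array([493,-272,190])+35*y,o,rate=120); manip.wait(.3)
snap("w6"); a=cv2.imread("pics/w3.png");b=cv2.imread("pics/w6.png")
manip.goto([430,-60,260],ori(90)); snap("w7")
d=cv2.imread("pics/w7.png")
top=np.hstack([cv2.resize(i[180:275,255:380],(400,300),interpolation=cv2.INTER_CUBIC) for i in(a,b)])
bot=cv2.resize(d[60:280],(800,275)); cv2.imwrite("pics/fin.png",np.vstack([top,bot]))
print(manip.get_t(),manip.get_force())
E
```

```text
29.525 [-0.15031757  0.19903182  1.26250161]
```

View pics/fin.png

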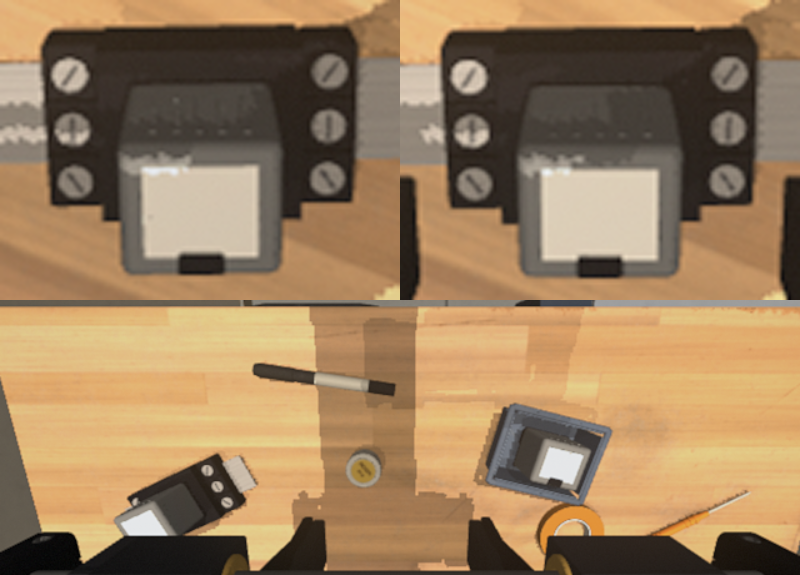

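The spare sits in the socket exactly as the old relay did: plate about 118 px wide in both crops, tab at (600,266) against (200,263), level. The old relay stands in the bin at (562,460) and nothing else in view has moved.

```bash
python3 -c "
from cell import manip
print(manip.finish_job())"
```

```text
the job is handed in; nothing more can be done
None
```

I pulled the old relay out and stood it in the blue bin. The spare is now in the socket, with its key tab on the socket's +x side. The job is handed in, at about 30 s of robot time.

- **Fit:** The spare slid in with about 1 N of resistance. It took up force only at the tool height where the old relay had been gripped in its seat (78 mm). I then pressed it down with about 9.5 N.
- **Look after release:** From the same viewpoint, the seated spare matches the picture of the seated old relay to within about a pixel, and it is level.
- **Bench:** The old relay is still in the bin. The bin, tape, tin and marker look unmoved. The side cutter was outside the last picture, but the arm never went near it.
- **Forces:** All readings stayed far below the limits, and none of the checks failed or disagreed.

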